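# Set the tea doser with its broad gauge and cycle the lever

## Task

Set up the tea doser on the shop counter: take the broad dose gauge out of its wooden holder and slide its blade into the slot of the doser's sloping deck, fully home so that its shoulder lies flat on the deck. Then, with the gauge left in, swing the doser's sprung lever all the way to its stop and let it spring back. Do not work the lever before the gauge is home, and leave the narrow gauge and the other things on the counter where they are.

Things in the scene. Friction and masses are not known exactly. Their poses are not given: they have to be found in the camera images.
- broad_gauge: broad dose gauge, 90 g, upright in either of the holder's slots. Steel blade 30 wide (x), 4 thick (y), 55 long below the shoulder, round nose; shoulder bar 50 (x) x 16 (y) x 6; brown wooden handle 40 wide (x), 12 thick (y), from 6 to 52 mm above the shoulder's underside. Origin: centre of the shoulder's underside, where the blade begins; z up the handle. Same when turned half round about z
- narrow_gauge: the other gauge, to be left alone, in the holder's other slot: same shoulder, blade length and handle height, but the blade and handle are only 16 mm wide (x); origin and axes as for the broad gauge
- holder: fixed light-wood block, 150 (x) x 70 (y) x 75 mm high, foot 160 x 80, with two slots 35 x 8 mm in its top, 36 mm either side of the middle along x, long sides along x; the gauges' shoulders rest on its top. Origin: centre of the underside, z up
- doser: fixed wedge-shaped metal tea doser, 120 mm wide (y): in front a deck sloping up from 77 to 142 mm high (x -56 to 56 mm), behind it a flat top 140 mm high (x 56 to 160) with a brass collar (16 high, 68 across, at x 117, y -16). Origin: on the counter below the middle of the deck's slot; x to its rear, which is turned to the robot, z up
- doser_deck: the doser's sloping steel deck, 130 x 120 mm. Origin: centre of the slot's mouth, 110 mm above the counter; z points out of the slot, square to the deck, 30 degrees from vertical, leaning away from the robot; x up the slope. Slot 35 mm (x) by 8 mm (y), takes the whole blade; the shoulder stops on the deck. The gauge is home when its origin and axes meet these (either way round)
- lever (a joint): sprung lever, turning about an upright axis on the doser's top: 0 at rest, grows counter-clockwise seen from above to the stop at 1.05 rad; it takes about 1 to 3 N at the knob and springs back to 0 when let go
- lever_knob (a point): top centre of the lever's upright round black knob, 18 mm across, 190 mm above the counter and standing 36 mm clear above the lever's flat arm (arm 14 wide, 8 thick, its top at 154 mm). It overhangs the doser's side (doser's +y, the robot's right); from rest it is pushed towards the deck end (doser's -x), away from the robot
- lever_pivot (a point): point on the lever's turning axis, at the height of the knob's top; the knob is 80 mm from it (fixed to the doser, axes as the doser's)
- canister: red round tea canister, 84 mm across and 130 mm high, bystander; origin at the centre of its underside
- bowl: small white bowl, 90 mm across and 40 mm high, bystander; origin at the centre of its underside
- chocolate_box: flat wooden box of chocolate, 110 x 110 x 22 mm, bystander; origin at the centre of its underside
Mind the look-alikes: they are no part of the job. What is shaped like the broad_gauge but pink or yellow is not meant.

How it is judged:
On the way, in this order (a step that is already met when the one before it is completed fails the run):
1. the broad gauge is fully home in the doser's slot, shoulder flat on the deck (z of broad_gauge in the frame of doser_deck between -0.003 and 0.003 m and x of broad_gauge in the frame of doser_deck between -0.006 and 0.006 m and y of broad_gauge in the frame of doser_deck between -0.005 and 0.005 m and angle between the z axis of broad_gauge and the z axis of doser_deck, either way round below 0.07 rad), for 0.2 s.
2. the lever has been swung to its stop (past 0.95 of 1.05 rad) with the gauge in (all of step 1 and value of joint lever above 0.95 rad), for 0.05 s.
At the end, for the whole second after the job is handed in: The broad gauge rests in the doser's slot with its shoulder within 3 mm of the deck (6 mm along and 5 mm across the slot, axes within 0.07 rad), at rest; the lever is back within 0.08 rad of its rest; the narrow gauge still stands upright in its slot (all of step 1 and value of joint lever below 0.08 rad and linear speed of broad_gauge below 0.02 m/s and angle between narrow_gauge's own z axis and vertical below 0.15 rad); the robot touches nothing.
It fails at once if the lever is worked (past 0.3 rad) while the broad gauge is not home in the slot (value of joint lever above 0.3 rad and (z of broad_gauge in the frame of doser_deck above 0.01 m or distance between broad_gauge and doser_deck above 0.025 m)).
It fails at once if the narrow gauge is moved more than 15 mm (distance of narrow_gauge from where it was at the start of the episode above 0.015 m).
It fails at once if the canister is moved more than 25 mm (distance of canister from where it was at the start of the episode above 0.025 m).
It fails at once if the bowl is moved more than 25 mm (distance of bowl from where it was at the start of the episode above 0.025 m).
It fails at once if the chocolate box is moved more than 25 mm (distance of chocolate_box from where it was at the start of the episode above 0.025 m).
It also fails if it takes over 64 s, if anything falls off the work surface, if the arm or the gripper's body presses on something with over 40 N, if the wrist force passes 120 N, or if a joint passes its speed limit or range.

## Robot

A 7-joint arm with a two-finger parallel gripper is mounted at the origin on the work surface. World frame = base frame: x ahead of the robot, y to its left, z up, the work surface at z = 0. Lengths are in m, angles in rad, forces in N, time in s.
With the tool pointing down it reaches from about 0.4 to 0.85 m from the base axis. Payload 4.5 kg.
Tool frame: the origin (TCP) lies at the very end of the fingers, on their centre line; the grasp point (between the pads) lies 19 mm behind it; z points along the fingers, y is the line along which they close (so a half turn about z gives the same grasp; the last joint's range is limited). The gripper opens to 88 mm and grips with 3 to 60 N. Pads are 18 mm wide; open, the fingers measure 123 mm over their backs; the gripper's body (75 mm by 187 mm) begins 45 mm behind the grasp point.
Start: joints at [1.192, 0.689, -0.195, 1.565, 0.157, 0.902, -0.215], TCP at [0.251, -0.573, 0.239] pointing down, gripper open.
Joint ranges: [-3.01, 3.01], [-0.46, 2.08], [-1.47, 1.51], [0.13, 2.56], [-1, 4.14], [0.04, 2.09], [-2.66, 2.66]. Speed limits (rad/s): [2.57, 2.57, 3.14, 3.14, 3.14, 3.14, 3.14].

## Interface

Orientations are given as a unit quaternion [x, y, z, w].
In Python, from plant import r, eyes, nets gives the robot as it stands.
- The arm moves only by the shell command python3 -m pendant 'ROWS' [FORCE]. ROWS is JSON, a list of rows, each an object of numbers: "claw": the opening, from 0 (shut) to 1 (fully open); "dx", "dy", "dz": the shift along the world's x, y, z in mm; "twist": the turn about the world's z in rad. In form: [{"claw": .., "dx": .., "dy": .., "dz": .., "twist": ..}, ...]. A call has 1 to 8 rows; each row is the pose to reach, as a shift and turn from the pose commanded when the call began; what a row does not reach only later rows make up. A row lasts 1/10 s, in which the tool goes at most 50 mm and 8.59 degrees, less where a joint would pass 70% of its speed; a pose out of reach is approached as far as the arm can. A call with a gripper value outside its range is refused whole. The fingers move at their own pace and stop on an object; FORCE is the grip in N (left out, the last holds). Time passes only in rows, so rows that repeat a pose let the fingers close. It gives the time, the measured TCP pose, the force, the opening and the grip force at its end, in the units of the state.
- r.get_state(): the state, without advancing time (a new reading comes with each control period).
- eyes.snapshot(name): name is "side" or "top" or "wrist"; returns (picture, depth): 384x512x3 uint8, blue, green, red; 384x512 float32, m along the optical axis (not along the pixel's ray), 0 where there is no reading.
- eyes.camera_info(name): a dict with "K" (3x3 intrinsics, pixels), "world_to_cam" (4x4, takes a point from world to camera coordinates); the wrist camera has in their place "T_tool_cam" (4x4, takes a point from camera to tool coordinates, whose origin is the TCP and whose axes are the flange's). Camera axes: x right, y down, z forward; pixel columns grow to the right and rows downward; lengths in m; the calibration is good to about 2 mm. A picture is of the moment at which its call begins: read the wrist's pose just before it. camera_info takes no time and is no camera call.
- r.finish_job(): hands the job in; it is judged then, once.
Trained networks look in the newest picture that a camera, given by its name, has taken for a name from the list of things; names that differ only in an ending like _2 or _b are one class to them, and where a whole thing is asked for, a point or a joint stands for the part that bears it (a point fixed in the world has none). Each returns a list of dicts, best first, with "confidence" (0 to 1); they miss things now and then, are a little off and sometimes report something else, mostly with a low value. They report only what shows in the picture. A call takes as long as a camera call. They do not tell look-alikes from the thing itself.
- nets.spot_in(camera, query): "box" ([left, top, width, height] as shares, 0 to 1, of the picture: columns of its width, rows of its height, round what is visible of it).
- nets.place_of(camera, query): "position" ([column, row] as shares, 0 to 1, of the picture: columns of its width, rows of its height: a listed point, or the origin of a listed thing).
The state is a dict: "clock": time; "q": joint angles; "qd": joint speeds; "joint_torque": joint torques, N m; "tool_pos": TCP position; "eef_rot": TCP orientation; "contact_force": force on the tool from outside, world axes, zero at the start; "moment": the same for the moment, N m; "opening": opening from 0.0 (shut) to 1.0 (fully open); "finger_force": force on a finger pad.
Only numpy, scipy, OpenCV 4.12 (cv2) and the standard library are available. Lean on these libraries where they do the work, as an engineer would, in place of code of your own. Each camera call takes 0.05 s, during which the arm holds its last target. There are 200 camera calls.

## Working session

There is one attempt and no reset: what is moved stays moved. The work goes in short steps, Python scripts to look and compute and a shell command to move; the robot and the scene stay as the last step left them, time stands still between calls to the robot, and variables do not carry over. Pictures are saved under pics/ and viewed, at most 10 in all, crops included, and the job is handed in when it is done.

```bash
mkdir -p pics; ls
cat > h.py <<'E'
from plant import r, eyes, nets
import numpy as np, cv2
from scipy.spatial.transform import Rotation as R
def snap(c,save=None):
    st=r.get_state(); p,d=eyes.snapshot(c); ci=eyes.camera_info(c); K=np.array(ci["K"])
    if c=="wrist":
        T=np.eye(4);T[:3,:3]=R.from_quat(st["eef_rot"]).as_matrix();T[:3,3]=st["tool_pos"]
        T=T@np.array(ci["T_tool_cam"])
    else: T=np.linalg.inv(np.array(ci["world_to_cam"]))
    if save: cv2.imwrite("pics/"+save,p)
    return p,d,K,T
def world(u,v,z,K,T):  # pixel + optical depth
    c=np.array([(u-K[0,2])/K[0,0]*z,(v-K[1,2])/K[1,1]*z,z]); return T[:3,:3]@c+T[:3,3]
def onz(u,v,h,K,T):  # pixel ray with plane z=h
    d=T[:3,:3]@np.array([(u-K[0,2])/K[0,0],(v-K[1,2])/K[1,1],1]); return T[:3,3]+d*(h-T[2,3])/d[2]
def cloud(d,K,T):
    v,u=np.mgrid[0:384,0:512]; c=np.stack([(u-K[0,2])/K[0,0]*d,(v-K[1,2])/K[1,1]*d,d],-1)
    w=c@T[:3,:3].T+T[:3,3]; w[d<=0]=np.nan; return w
E
python3 - <<'E'
from h import *
print(r.get_state())
for c in("top","side"):
    p,d,K,T=snap(c,c+"0.png"); np.savez(c+"0.npz",p=p,d=d,K=K,T=T)
    print(c,T[:3,3].round(3),T[:3,2].round(2))
    for n in["broad_gauge","narrow_gauge","holder","doser","doser_deck","lever_knob","lever_pivot","canister","bowl","chocolate_box"]:
        for o in nets.place_of(c,n)[:3]:
            u,v=o["position"][0]*512,o["position"][1]*384
            z=d[min(383,int(v)),min(511,int(u))]
            print(n,round(o["confidence"],2),round(u),round(v),world(u,v,z,K,T).round(3))
E
python3 -c "
import cv2,numpy as np
print(1)"
```

```text
pics
{'clock': 0.0, 'q': array([ 1.19182276,  0.68994244, -0.19452143,  1.56636627,  0.15732834,
        0.90251716, -0.21507391]), 'qd': array([-3.55096764e-04, -1.34945958e-05,  5.66470975e-04,  5.08647779e-04,
        7.24191349e-04, -8.88807577e-05, -3.48106654e-04]), 'joint_torque': array([ 1.14970530e-04, -5.27562439e+01, -1.26678865e+00, -1.53433585e+01,
       -5.25286503e-02,  6.42881845e-03,  1.58495814e-04]), 'tool_pos': array([ 0.25040985, -0.57193718,  0.23793024]), 'eef_rot': array([ 9.78763332e-01,  2.04991453e-01, -2.65330943e-04, -8.79775247e-04]), 'contact_force': array([ 1.06270428,  0.5947254 , -0.72384355]), 'moment': array([-0.02322289, -0.01318674,  0.01300737]), 'finger_force': 0.0, 'opening': 1.0005309249846426}
top [ 0.384 -0.049  1.066] [ 0.19  0.01 -0.98]
broad_gauge 0.76 183 160 [0.659 0.166 0.094]
broad_gauge 0.74 120 220 [0.5   0.339 0.063]
broad_gauge 0.72 166 200 [0.547 0.204 0.109]
narrow_gauge 0.58 158 227 [0.478 0.223 0.1  ]
holder 0.78 173 212 [0.521 0.192 0.071]
doser 0.58 279 186 [ 0.576 -0.091  0.127]
doser_deck 0.93 280 175 [ 0.612 -0.098  0.1
[... 381 characters left out ...]
 192 [ 0.558 -0.145  0.14 ]
side [-0.056  0.587  0.696] [ 0.6  -0.6  -0.53]
broad_gauge 0.95 173 230 [0.658 0.182 0.06 ]
broad_gauge 0.76 145 294 [0.487 0.361 0.084]
broad_gauge 0.71 219 235 [0.555 0.108 0.063]
narrow_gauge 0.59 199 266 [0.478 0.228 0.084]
holder 0.72 195 281 [0.453 0.259 0.076]
doser 0.8 257 216 [ 0.566 -0.044  0.045]
doser_deck 0.64 257 185 [ 0.625 -0.102  0.099]
lever_knob 0.6 258 218 [ 0.561 -0.044  0.04 ]
lever_knob 0.53 312 156 [ 0.757 -0.552 -0.003]
lever_pivot 0.85 290 162 [ 0.782 -0.439 -0.001]
canister 0.64 147 226 [0.751 0.21  0.033]
bowl 0.49 296 177 [ 0.533 -0.171  0.14 ]
bowl 0.48 289 164 [ 0.771 -0.425 -0.002]
chocolate_box 0.9 377 211 [ 0.351 -0.36   0.025]
1
```

View pics/top0.png

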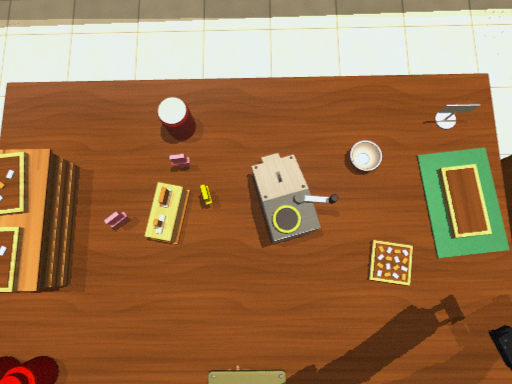

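View pics/side0.png

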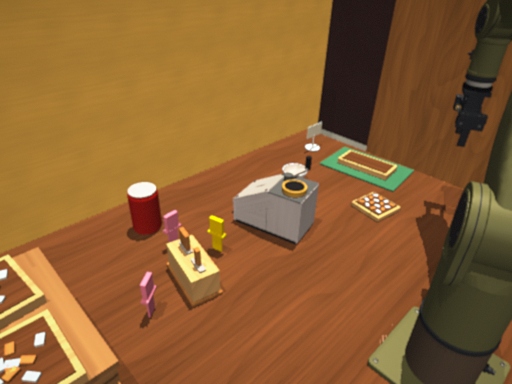

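```bash
python3 - <<'E'
from h import *
z=np.load("top0.npz");w=cloud(z["d"],z["K"],z["T"])
def rect(lo,hi,x0,x1,y0,y1):
    m=(w[...,2]>lo)&(w[...,2]<hi)&(w[...,0]>x0)&(w[...,0]<x1)&(w[...,1]>y0)&(w[...,1]<y1)
    return w[m]
P=rect(.065,.085,.42,.62,.13,.27);print("holder top",cv2.minAreaRect(P[:,:2].astype(np.float32)),len(P))
P=rect(.12,.137,.4,.6,.13,.27);print(P.round(3))
P=rect(.05,.15,.48,.75,-.2,-.0);print("doser",cv2.minAreaRect(P[:,:2].astype(np.float32)))
P=rect(.132,.146,.42,.66,-.22,-.0);print("dosertop",cv2.minAreaRect(P[:,:2].astype(np.float32)))
P=rect(.175,.2,.42,.66,-.3,-.1);print("knob",P.mean(0),P[:,2].max())
P=rect(.15,.162,.42,.66,-.2,-.0);print("collar",cv2.minAreaRect(P[:,:2].astype(np.float32)))
P=rect(.146,.158,.42,.66,-.26,-.14);print("lever",P.round(3)[::4])
print(eyes.camera_info("wrist")["T_tool_cam"],eyes.camera_info("wrist")["K"])
E
python3 -m pendant '[{"claw":1,"dz":160,"dx":50},{"claw":1,"dz":160,"dx":50},{"claw":1,"dz":160,"dx":160,"dy":100,"twist":-0.15},{"claw":1,"dz":160,"dx":220,"dy":300,"twist":-0.3},{"claw":1,"dz":160,"dx":220,"dy":300,"twist":-0.45},{"claw":1,"dz":160,"dx":240,"dy":450,"twist":-0.6},{"claw":1,"dz":160,"dx":240,"dy":450,"twist":-0.67},{"claw":1,"dz":160,"dx":240,"dy":450,"twist":-0.67}]'
```

```text
holder top ((0.5235056281089783, 0.21713046729564667), (0.07199343293905258, 0.15009206533432007), 78.68164825439453) 1272
[[0.578 0.21  0.128]
 [0.578 0.208 0.127]
 [0.575 0.209 0.129]
 [0.576 0.208 0.125]
 [0.575 0.205 0.128]
 [0.576 0.203 0.126]
 [0.576 0.201 0.123]
 [0.573 0.21  0.127]
 [0.573 0.207 0.128]
 [0.573 0.205 0.125]
 [0.573 0.202 0.127]
 [0.574 0.201 0.12 ]
 [0.57  0.212 0.128]
 [0.571 0.21  0.126]
 [0.57  0.207 0.127]
 [0.57  0.205 0.128]
 [0.57  0.202 0.127]
 [0.572 0.201 0.12 ]
 [0.567 0.212 0.129]
 [0.568 0.211 0.124]
 [0.568 0.208 0.125]
 [0.568 0.205 0.124]
 [0.568 0.202 0.125]
 [0.566 0.214 0.122]
 [0.565 0.21  0.126]
 [0.566 0.208 0.124]
 [0.565 0.204 0.129]
 [0.565 0.202 0.126]
 [0.562 0.212 0.127]
 [0.563 0.21  0.125]
 [0.562 0.207 0.128]
 [0.563 0.205 0.126]
 [0.563 0.203 0.123]
 [0.56  0.215 0.126]
 [0.56  0.213 0.125]
 [0.56  0.209 0.128]
 [0.559 0.206 0.129]
 [0.56  0.205 0.125]
 [0.561 0.203 0.121]
 [0.558 0.215 0.124]
 [0.557 0.212 0.127]
 [0.557 0.209 0.128]
 [0.557 0.207 0.127]
 [0.558 0.205 0.124]
 [0.555 0.214 0.128]
 [0.555 0.212 0.126]
 [0.554 0.2
[... 2655 characters left out ...]
[ 0.532 -0.182  0.151]
 [ 0.531 -0.192  0.155]
 [ 0.531 -0.201  0.156]
 [ 0.531 -0.212  0.153]
 [ 0.529 -0.147  0.155]
 [ 0.53  -0.197  0.15 ]
 [ 0.529 -0.207  0.153]
 [ 0.528 -0.14   0.148]
 [ 0.526 -0.221  0.156]
 [ 0.49  -0.141  0.155]
 [ 0.48  -0.141  0.155]]
[[ 5.94197574e-04 -9.56368782e-01 -2.92161599e-01  7.61245368e-02]
 [ 9.99999701e-01  4.23907395e-04  6.46168418e-04 -6.79555018e-04]
 [-4.94125841e-04 -2.92161896e-01  9.56368748e-01 -1.47518125e-01]
 [ 0.00000000e+00  0.00000000e+00  0.00000000e+00  1.00000000e+00]] [[309.88092668   0.         262.57063642]
 [  0.         309.88092668 190.97965967]
 [  0.           0.           1.        ]]validation failed for argument at $[0]...
```

```bash
python3 -m pendant '[{"claw":1,"dz":120,"dx":30,"dy":0,"twist":-0.1},{"claw":1,"dz":120,"dx":30,"dy":0,"twist":-0.2},{"claw":1,"dz":120,"dx":160,"dy":100,"twist":-0.3},{"claw":1,"dz":120,"dx":200,"dy":300,"twist":-0.45},{"claw":1,"dz":120,"dx":220,"dy":350,"twist":-0.6},{"claw":1,"dz":120,"dx":240,"dy":450,"twist":-0.609},{"claw":1,"dz":120,"dx":240,"dy":450,"twist":-0.609},{"claw":1,"dz":120,"dx":240,"dy":450,"twist":-0.609}]'
```

```text
clock: 1.9
tool_pos: [0.415, -0.3122, 0.3524]
eef_rot: [0.995, -0.098, 0.0, 0.0]
contact_force: [2.1, -0.2, -0.2]
opening: 0.998
finger_force: 0.0
```

```bash
python3 -m pendant '[{"claw":1,"dz":40,"dx":105,"dy":150,"twist":0},{"claw":1,"dz":40,"dx":105,"dy":200,"twist":0},{"claw":1,"dz":40,"dx":105,"dy":200,"twist":0},{"claw":1,"dz":40,"dx":105,"dy":200,"twist":0},{"claw":1,"dz":40,"dx":105,"dy":200,"twist":0},{"claw":1,"dz":40,"dx":105,"dy":200,"twist":0},{"claw":1,"dz":40,"dx":105,"dy":200,"twist":0}]'
cat > doser.py <<'E'
from h import *
import sys
p,d,K,T=snap("wrist",sys.argv[1]); np.savez("w.npz",p=p,d=d,K=K,T=T)
for n in["doser_deck","lever_knob","lever_pivot"]:
    for o in nets.place_of("wrist",n)[:2]:
        u,v=o["position"][0]*512,o["position"][1]*384
        print(n,round(o["confidence"],2),round(u),round(v),onz(u,v,.11 if n=="doser_deck" else .19,K,T).round(4))
E
python3 doser.py w1.png
```

```text
clock: 2.6
tool_pos: [0.5194, -0.1141, 0.3921]
eef_rot: [0.995, -0.097, -0.0, 0.0]
contact_force: [-0.3, -0.8, 0.8]
opening: 0.997
finger_force: 0.0
doser_deck 0.85 233 93 [ 0.606  -0.0911  0.11  ]
lever_knob 0.72 353 132 [ 0.5371 -0.2198  0.19  ]
lever_pivot 0.78 282 140 [ 0.5431 -0.1405  0.19  ]
```

View pics/w1.png

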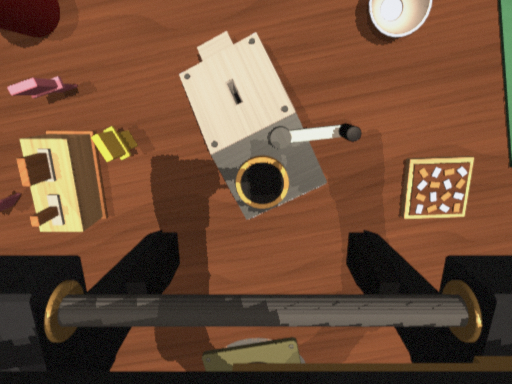

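```bash
cat > slot.py <<'E'
from h import *
z=np.load("w.npz");p,d,K,T=z["p"],z["d"],z["K"],z["T"];w=cloud(d,K,T)
g=cv2.cvtColor(p,cv2.COLOR_BGR2GRAY)
u0,v0=233,92
m=np.zeros_like(g);m[v0-20:v0+21,u0-15:u0+18]=(g[v0-20:v0+21,u0-15:u0+18]<120)
n,l,s,c=cv2.connectedComponentsWithStats(m); i=1+np.argmax(s[1:,4]); print(s[i],c[i])
# deck plane
P=w[50:125,200:275].reshape(-1,3);ok=(np.nan_to_num(P[:,2])>.08)&(np.nan_to_num(P[:,2])<.138);P=P[ok]
for _ in range(5):
    c0=P.mean(0);nv=np.linalg.svd(P-c0,full_matrices=False)[2][2];nv*=np.sign(nv[2]);P=P[np.abs((P-c0)@nv)<.004]
print("normal",nv,"tilt",np.degrees(np.arccos(nv[2])),"az",np.degrees(np.arctan2(nv[1],nv[0])),"plane z at",c0)
def hit(u,v):
    dd=T[:3,:3]@np.array([(u-K[0,2])/K[0,0],(v-K[1,2])/K[1,1],1]);return T[:3,3]+dd*(nv@(c0-T[:3,3]))/(nv@dd)
vv,uu=np.where(l==i);Q=np.array([hit(a,b) for a,b in zip(uu,vv)])
ex=np.cross(np.cross(nv,[0,0,1]),nv);ex=-np.array([nv[0],nv[1],0])*nv[2]+np.array([0,0,1])*(nv[0]**2+nv[1]**2);ex/=np.linalg.norm(ex);ey=np.cross(nv,ex)
A=np.c_[(Q)@ex,(Q)@ey].astype(np.float32);print("slot ctr",hit(*c[i]),"rect",cv2.minAreaRect(A),np.ptp(A,0))
mid=(A.max(0)+A.min(0))/2; print("mid",Q.mean(0)+ex*(mid[0]-A[:,0].mean())+ey*(mid[1]-A[:,1].mean()))
a,b=cv2.fitLine(Q[:,:2].astype(np.float32),cv2.DIST_L2,0,.001,.001)[:2].ravel();print("slot dir",np.degrees(np.arctan2(b,a)))
P=w[(w[...,2]>.134)&(w[...,2]<.146)&(w[...,0]>.4)&(w[...,0]<.62)&(w[...,1]<-.02)&(w[...,1]>-.2)];print("top",cv2.minAreaRect(P[:,:2].astype(np.float32)))
P=w[(w[...,2]>.178)&(w[...,2]<.2)&(w[...,0]>.45)&(w[...,1]<-.18)&(w[...,1]>-.26)];print("knob",np.median(P,0),cv2.minEnclosingCircle(P[:,:2].astype(np.float32)))
P=w[(w[...,2]>.07)&(w[...,2]<.08)&(w[...,0]>.4)&(w[...,0]<.65)&(w[...,1]>.1)];print("holder",cv2.minAreaRect(P[:,:2].astype(np.float32)))
P=w[(w[...,2]>.118)&(w[...,2]<.135)&(w[...,0]>.52)&(w[...,0]<.6)&(w[...,1]>.17)&(w[...,1]<.24)];print("handle",cv2.minAreaRect(P[:,:2].astype(np.float32)))
E
python3 slot.py
```

```text
[230  84  12  20 104] [235.34615385  94.73076923]
normal [0.48115779 0.12982466 0.86696755] tilt 29.89186084718452 az 15.09981385695952 plane z at [ 0.6115953  -0.09623427  0.10976271]
slot ctr [ 0.60260826 -0.0934831   0.11433845] rect ((-0.4279133081436157, 0.24728797376155853), (0.007849921472370625, 0.02839822508394718), 89.82656860351562) [0.02839455 0.00787544]
mid [ 0.60395766 -0.09316669  0.11354216]
slot dir 14.590281
top ((0.5125004053115845, -0.11725091189146042), (0.12358399480581284, 0.12101806700229645), 14.953228950500488)
knob [ 0.53660913 -0.21808254  0.19084051] ((0.5360397100448608, -0.21932421624660492), 0.008851754479110241)
holder ((0.5232880115509033, 0.18120932579040527), (0.14774970710277557, 0.15951934456825256), 79.14462280273438)
handle ((0.5604724287986755, 0.2106107771396637), (0.013976287096738815, 0.04015667364001274), 78.15503692626953)
```

```bash
python3 -m pendant '[{"claw":0.5,"dz":0,"dx":40,"dy":324,"twist":0},{"claw":0.5,"dz":0,"dx":40,"dy":324,"twist":0},{"claw":0.5,"dz":0,"dx":40,"dy":324,"twist":0},{"claw":0.5,"dz":0,"dx":40,"dy":324,"twist":0},{"claw":0.5,"dz":0,"dx":40,"dy":324,"twist":0},{"claw":0.5,"dz":-100,"dx":40,"dy":324,"twist":0},{"claw":0.5,"dz":-150,"dx":40,"dy":324,"twist":0},{"claw":0.5,"dz":-150,"dx":40,"dy":324,"twist":0}]'
python3 -m pendant '[{"claw":0.5,"dz":-40,"dx":0,"dy":0,"twist":0},{"claw":0.5,"dz":-80,"dx":0,"dy":0,"twist":0},{"claw":0.5,"dz":-80,"dx":0,"dy":0,"twist":0}]'
python3 - <<'E'
from h import *
p,d,K,T=snap("wrist","w2.png");w=cloud(d,K,T);cv2.imwrite("pics/w2.png",p)
for hh in(.120,.115):
    P=w[(w[...,2]>hh)&(w[...,2]<.135)&(w[...,0]>.525)&(w[...,0]<.6)&(w[...,1]>.18)&(w[...,1]<.24)];print("handle",len(P),P.mean(0) if len(P) else 0,cv2.minAreaRect(P[:,:2].astype(np.float32)) if len(P) else 0)
E
```

```text
clock: 3.6
tool_pos: [0.5591, 0.2023, 0.259]
eef_rot: [0.995, -0.099, 0.001, -0.0]
contact_force: [0.4, -0.3, -0.1]
opening: 0.505
finger_force: 0.0
clock: 3.9
tool_pos: [0.5552, 0.1994, 0.1752]
eef_rot: [0.995, -0.099, -0.005, 0.003]
contact_force: [-1.4, -0.3, 0.4]
opening: 0.5
finger_force: 0.0
handle 1021 [0.56173878 0.21117929 0.1278379 ] ((0.560446560382843, 0.21161030232906342), (0.011869187466800213, 0.03987441211938858), 79.37511444091797)
handle 1081 [0.56225422 0.21091273 0.12726917] ((0.5604844689369202, 0.21154449880123138), (0.0119618596509099, 0.03988393396139145), 78.55486297607422)
```

View pics/w2.png

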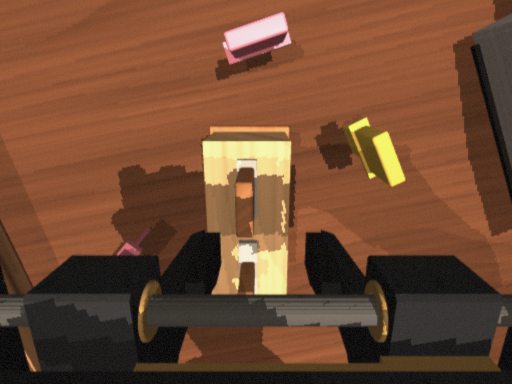

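```bash
python3 -m pendant '[{"claw":0.5,"dz":0,"dx":0,"dy":0,"twist":0},{"claw":0.5,"dz":0,"dx":0,"dy":0,"twist":0}]'
python3 - <<'E'
from h import *
p,d,K,T=snap("wrist");w=cloud(d,K,T)
P=w[(w[...,2]>.12)&(w[...,2]<.135)&(w[...,0]>.525)&(w[...,0]<.6)&(w[...,1]>.18)&(w[...,1]<.24)];print("handle",len(P),cv2.minAreaRect(P[:,:2].astype(np.float32)))
s=r.get_state();print(s["tool_pos"],s["eef_rot"])
E
```

```text
clock: 4.15
tool_pos: [0.5603, 0.2024, 0.1827]
eef_rot: [0.995, -0.098, 0.002, -0.001]
contact_force: [-0.1, 0.0, -0.4]
opening: 0.496
finger_force: 0.0
handle 936 ((0.560583770275116, 0.2115498036146164), (0.011517439968883991, 0.03926163911819458), 78.1200942993164)
[0.56014845 0.20254223 0.18261394] [ 0.99515068 -0.09833578  0.00202906 -0.00104209]
```

```bash
python3 -m pendant '[{"claw":0.5,"dz":0,"dx":0.5,"dy":9,"twist":0},{"claw":0.5,"dz":-30,"dx":0.5,"dy":9,"twist":0},{"claw":0.5,"dz":-60,"dx":0.5,"dy":9,"twist":0},{"claw":0.5,"dz":-90,"dx":0.5,"dy":9,"twist":0},{"claw":0.5,"dz":-90,"dx":0.5,"dy":9,"twist":0},{"claw":0.5,"dz":-90,"dx":0.5,"dy":9,"twist":0}]' 10
python3 -m pendant '[{"claw":0,"dz":0,"dx":0,"dy":0,"twist":0},{"claw":0,"dz":0,"dx":0,"dy":0,"twist":0},{"claw":0,"dz":0,"dx":0,"dy":0,"twist":0},{"claw":0,"dz":0,"dx":0,"dy":0,"twist":0},{"claw":0,"dz":0,"dx":0,"dy":0,"twist":0}]' 10
```

```text
clock: 4.8
tool_pos: [0.5594, 0.2121, 0.0909]
eef_rot: [0.995, -0.098, 0.0, -0.0]
contact_force: [0.2, 0.5, 1.2]
opening: 0.498
finger_force: 0.0
clock: 5.3
tool_pos: [0.5594, 0.2114, 0.0908]
eef_rot: [0.995, -0.098, 0.0, -0.0]
contact_force: [-0.9, -0.7, 3.4]
opening: 0.137
finger_force: 10.0
```

```bash
python3 -m pendant '[{"claw":0,"dz":10,"dx":0,"dy":0,"twist":0},{"claw":0,"dz":35,"dx":0,"dy":0,"twist":0},{"claw":0,"dz":70,"dx":0,"dy":0,"twist":0},{"claw":0,"dz":110,"dx":0,"dy":0,"twist":0},{"claw":0,"dz":150,"dx":0,"dy":0,"twist":0},{"claw":0,"dz":190,"dx":0,"dy":0,"twist":0},{"claw":0,"dz":200,"dx":0,"dy":0,"twist":0},{"claw":0,"dz":200,"dx":0,"dy":0,"twist":0}]' 
python3 -m pendant '[{"claw":0,"dz":0,"dx":25,"dy":-35,"twist":0.09},{"claw":0,"dz":0,"dx":50,"dy":-75,"twist":0.18},{"claw":0,"dz":0,"dx":50,"dy":-115,"twist":0.27},{"claw":0,"dz":0,"dx":50,"dy":-155,"twist":0.36},{"claw":0,"dz":0,"dx":50,"dy":-195,"twist":0.458},{"claw":0,"dz":0,"dx":50,"dy":-235,"twist":0.458},{"claw":0,"dz":0,"dx":50,"dy":-275,"twist":0.458},{"claw":0,"dz":0,"dx":50,"dy":-303,"twist":0.458}]'
python3 -m pendant '[{"claw":0,"dz":0,"dx":0,"dy":0,"twist":0},{"claw":0,"dz":0,"dx":0,"dy":0,"twist":0}]'
python3 - <<'E'
from h import *
p,d,K,T=snap("wrist","w3.png");np.savez("w3.npz",p=p,d=d,K=K,T=T)
s=r.get_state();print(s["tool_pos"],s["eef_rot"],np.degrees(2*np.arctan2(s["eef_rot"][1],s["eef_rot"][0])))
E
```

```text
clock: 6.1
tool_pos: [0.5597, 0.2116, 0.2921]
eef_rot: [0.995, -0.098, 0.002, -0.001]
contact_force: [-0.3, 0.3, 0.0]
opening: 0.133
finger_force: 10.0
clock: 6.9
tool_pos: [0.6071, -0.0956, 0.2875]
eef_rot: [0.992, 0.129, -0.003, 0.0]
contact_force: [1.3, -0.4, -0.8]
opening: 0.135
finger_force: 10.0
clock: 7.1
tool_pos: [0.6079, -0.0919, 0.2882]
eef_rot: [0.992, 0.13, -0.002, -0.001]
contact_force: [-0.2, 1.0, -0.4]
opening: 0.132
finger_force: 10.0
[ 0.60820033 -0.09030107  0.28860156] [ 0.99135944  0.13116236 -0.00137171 -0.001007  ] 15.073553574838362
```

View pics/w3.png

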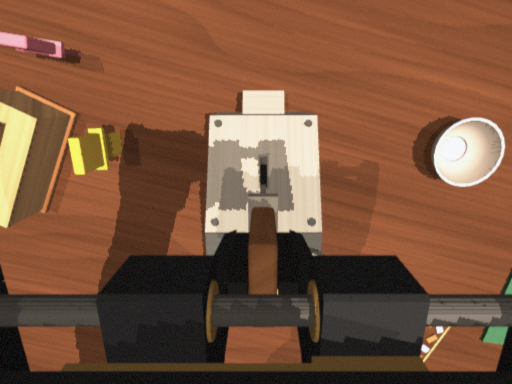

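Run:
```python
from h import *
z=np.load("w3.npz");p,d,K,T=z["p"],z["d"],z["K"],z["T"];w=cloud(d,K,T)
g=cv2.cvtColor(p,cv2.COLOR_BGR2GRAY)
print(g[148:196:2,263]); print(g[172,250:280])
m=np.zeros_like(g);m[150:195,255:274]=(g[150:195,255:274]<70)
n,l,s,c=cv2.connectedComponentsWithStats(m); i=1+np.argmax(s[1:,4]); print(s[i],c[i])
S=np.array([.6068,-.0922,.11]);nv=np.array([.5*np.cos(.262),.5*np.sin(.262),.866])
def hit(u,v):
    dd=T[:3,:3]@np.array([(u-K[0,2])/K[0,0],(v-K[1,2])/K[1,1],1]);return T[:3,3]+dd*(nv@(S-T[:3,3]))/(nv@dd)
for v in(s[i][1],s[i][1]+s[i][3]): print(hit(c[i][0]+.5,v))
h=np.array([np.cos(.262),np.sin(.262)]);e=np.array([-h[1],h[0]])
q=hit(*c[i]); print("slot ctr",q,"lateral",q[:2]@e,"tool lateral",r.get_state()["tool_pos"][:2]@e)
print("deck depth check",w[200,230],nv@(w[200,230]-S), w[130,300], nv@(w[130,300]-S))
```

```text
[151 150 148 133 113  90  89  83  54  16  22  21  20  23  19  12  20  26
  53  78  80  75  72  78]
[238 237 237 236 236 234 234 229 149 109  52  26  24  20  18  26  41 105
 127 148 151 124 119 116 117 114 116 117 117 116]
[260 164   7  23 149] [263.08053691 174.31543624]
[ 0.61305732 -0.09066967  0.10628167]
[ 0.59162873 -0.09640053  0.11908864]
slot ctr [ 0.60321704 -0.09274528  0.11207963] lateral -0.24582119253489806 tool lateral -0.24475112717206673
deck depth check [ 0.57147906 -0.06539877  0.12838851] 0.0023375947896365126 [ 0.65671452 -0.12063846  0.08842107] 0.0017352545490087017
```

```bash
python3 -m pendant '[{"claw":0,"dz":-30,"dx":1,"dy":0,"twist":0},{"claw":0,"dz":-60,"dx":1,"dy":0,"twist":0},{"claw":0,"dz":-85,"dx":1,"dy":0,"twist":0},{"claw":0,"dz":-85,"dx":1,"dy":0,"twist":0},{"claw":0,"dz":-85,"dx":1,"dy":0,"twist":0}]'
python3 - <<'E'
from h import *
s=r.get_state();print(s["tool_pos"],np.degrees(2*np.arctan2(s["eef_rot"][1],s["eef_rot"][0])))
h=np.array([np.cos(.262),np.sin(.262)]);e=np.array([-h[1],h[0]]);print(s["tool_pos"][:2]@h,s["tool_pos"][:2]@e)
E
```

```text
clock: 7.65
tool_pos: [0.6101, -0.0899, 0.2052]
eef_rot: [0.991, 0.132, -0.0, -0.001]
contact_force: [-0.3, 1.0, -1.0]
opening: 0.134
finger_force: 10.0
[ 0.61012111 -0.08994801  0.20516555] 15.134947042288626
0.5660023558859151 -0.2449076240520655
```

```bash
python3 -m pendant '[{"claw":0,"dz":-8,"dx":-0.5,"dy":-0.8,"twist":0},{"claw":0,"dz":-16,"dx":-0.5,"dy":-0.8,"twist":0},{"claw":0,"dz":-24,"dx":-0.5,"dy":-0.8,"twist":0},{"claw":0,"dz":-30,"dx":-0.5,"dy":-0.8,"twist":0},{"claw":0,"dz":-34,"dx":-0.5,"dy":-0.8,"twist":0},{"claw":0,"dz":-34,"dx":-0.5,"dy":-0.8,"twist":0}]'
python3 - <<'E'
from h import *
snap("side","s4.png");p=cv2.imread("pics/s4.png");cv2.imwrite("pics/s4c.png",cv2.resize(p[100:260,180:380],None,fx=4,fy=3.7,interpolation=2))
E
```

```text
clock: 8.25
tool_pos: [0.6095, -0.0926, 0.1711]
eef_rot: [0.991, 0.13, -0.0, 0.0]
contact_force: [-0.8, -0.7, 1.8]
opening: 0.132
finger_force: 10.0
```

View pics/s4c.png

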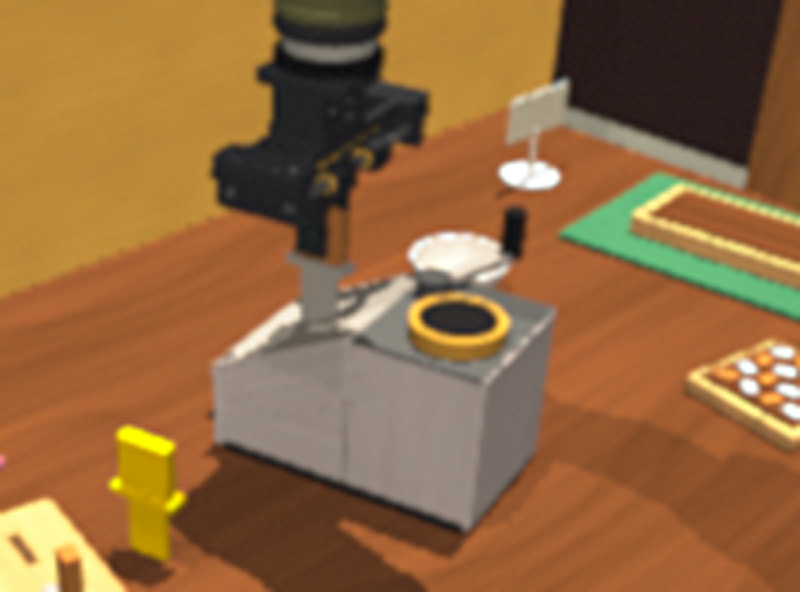

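```bash
python3 -m pendant '[{"claw":0,"dz":0,"dx":3,"dy":0.8,"twist":0},{"claw":0,"dz":-0.3,"dx":6.3,"dy":1.7,"twist":0},{"claw":0,"dz":-1.1,"dx":12.6,"dy":3.4,"twist":0},{"claw":0,"dz":-2.6,"dx":18.7,"dy":5,"twist":0},{"claw":0,"dz":-4.5,"dx":24.8,"dy":6.7,"twist":0},{"claw":0,"dz":-7,"dx":30.6,"dy":8.2,"twist":0},{"claw":0,"dz":-10,"dx":36.2,"dy":9.7,"twist":0},{"claw":0,"dz":-10,"dx":36.2,"dy":9.7,"twist":0}]' 5
cat > tilt.py <<'E'
from h import *
import sys
p,d,K,T=snap("side",sys.argv[1]);cv2.imwrite("pics/"+sys.argv[1],cv2.resize(p[120:240,220:360],None,fx=5,fy=4.9,interpolation=2))
s=r.get_state();h=np.array([np.cos(.262),np.sin(.262)]);e=np.array([-h[1],h[0]]);t=s["tool_pos"]
print("h,e rel S",t[:2]@h-.5621,t[:2]@e+.2459,"Gz",t[2]+.019-.11,s["contact_force"],s["clock"])
E
python3 tilt.py s5.png
```

```text
clock: 9.1
tool_pos: [0.6479, -0.0822, 0.1612]
eef_rot: [0.991, 0.131, 0.002, 0.0]
contact_force: [2.0, 1.3, 3.9]
opening: 0.138
finger_force: 5.0
h,e rel S 0.041860415464134215 -0.0012601665833268938 Gz 0.07033043721618833 [2.90995435 0.7710249  4.36971298] 9.15
```

View pics/s5.png

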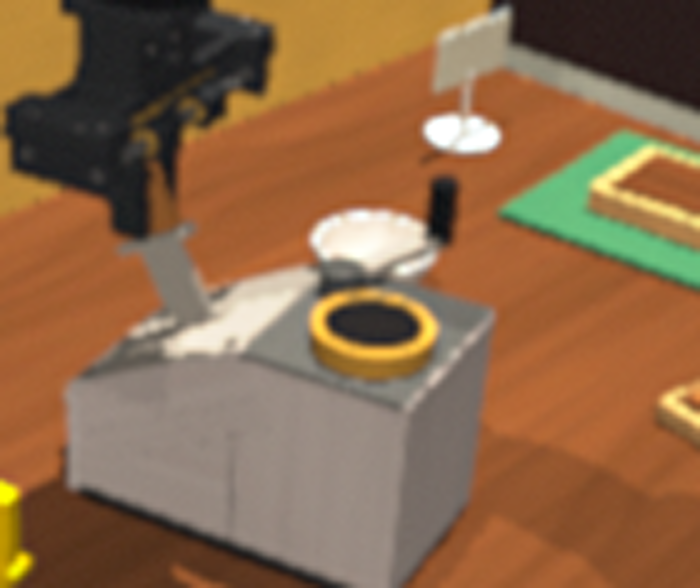

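```bash
python3 -m pendant '[{"claw":0,"dz":-5,"dx":-3,"dy":-0.3,"twist":0},{"claw":0,"dz":-10,"dx":-6,"dy":-1,"twist":0},{"claw":0,"dz":-15,"dx":-9,"dy":-1.9,"twist":0},{"claw":0,"dz":-20,"dx":-11.8,"dy":-2.6,"twist":0},{"claw":0,"dz":-25,"dx":-14.7,"dy":-3.4,"twist":0},{"claw":0,"dz":-25,"dx":-14.7,"dy":-3.4,"twist":0}]' 6
python3 tilt.py s6.png
```

```text
clock: 9.75
tool_pos: [0.6315, -0.0861, 0.1365]
eef_rot: [0.991, 0.131, 0.001, -0.0]
contact_force: [1.2, -0.1, 5.3]
opening: 0.168
finger_force: 6.0
h,e rel S 0.025514482552622897 -0.0008208097745094622 Gz 0.045574464596947986 [2.32557288 1.01458951 6.36739596] 9.8
```

View pics/s6.png

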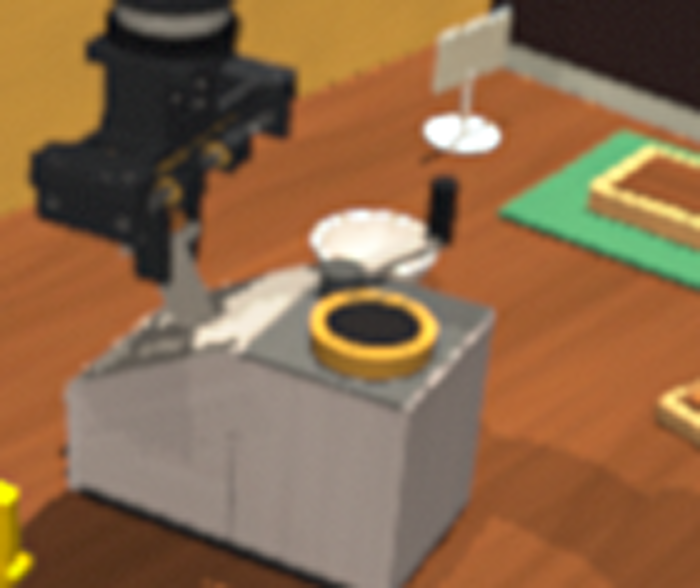

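```bash
cat > look.py <<'E'
from h import *
a=np.radians(15.0);h=np.array([np.cos(a),np.sin(a),0]);n=.5*h+np.array([0,0,.866]);X=-.866*h+np.array([0,0,.5]);Y=np.cross(n,X)
S=np.array([.6066,-.0921,.11])
for c in("side","wrist"):
    p,d,K,T=snap(c);w=cloud(d,K,T)-S
    q=np.stack([w@X,w@Y,w@n],-1);col=p.astype(int)
    m=(np.abs(q[...,0])<32)&(np.abs(q[...,0])<.035)&(np.abs(q[...,1])<.02)&(q[...,2]>-.004)&(q[...,2]<.11)
    print(c)
    for z0 in np.arange(-.004,.11,.006):
        k=m&(q[...,2]>=z0)&(q[...,2]<z0+.006)&((col.max(-1)>60))
        if k.sum()>2:
            s=q[k]*1e3; print(round(z0*1e3),k.sum(),"x",s[:,0].min().round(1),s[:,0].max().round(1),"y",np.percentile(s[:,1],[5,50,95]).round(1),"bgr",np.median(col[k],0))
E
python3 look.py
```

```text
side
-4 68 x -33.3 34.0 y [-17.4  -1.8  17.5] bgr [122.5 136.5 147. ]
2 17 x -14.8 12.7 y [-2.6 -1.1  2.5] bgr [109. 121. 129.]
8 16 x -16.1 12.9 y [-1.2 -0.   2. ] bgr [109. 121. 130.]
14 17 x -14.6 12.3 y [-3.2 -0.6  2.3] bgr [109. 121. 129.]
20 17 x -18.4 16.2 y [-3.5 -1.9  0.9] bgr [108. 120. 130.]
26 13 x -3.9 13.6 y [-5.3 -1.8  2.5] bgr [108. 120. 130.]
32 15 x -0.7 14.3 y [-19.1  -1.9  17.9] bgr [ 85.  93. 126.]
38 14 x -10.0 15.7 y [-19.   -1.   16.6] bgr [ 93.5 104.5 119.5]
44 11 x 8.2 15.9 y [-8.6  0.2 17.1] bgr [ 90.  98. 104.]
50 11 x -19.5 25.4 y [-9.4 -4.4  7. ] bgr [79. 89. 98.]
56 18 x -23.6 25.7 y [-9.7 -1.8 14.3] bgr [ 81.5  97.5 113. ]
62 10 x 18.3 24.0 y [-11.7  -1.3  15. ] bgr [ 37.  69. 107.]
68 3 x 17.7 24.1 y [-7.6 -3.9 -0.6] bgr [35. 55. 84.]
wrist
-4 423 x -34.7 17.3 y [-19.3  12.6  19.2] bgr [169. 195. 216.]
2 80 x -34.4 16.0 y [-18.5  12.6  19.6] bgr [184. 212. 228.]
38 32 x -17.7 -15.6 y [-16.3  11.3  16.7] bgr [ 86.   97.5 107.5]
44 20 x -17.0 -14.7 y [-19.3  16.6  19.6] bgr [72. 82. 91.]
56 20 x -26.6 1.9 y [8.2 8.3 8.3] bgr [27. 41. 63.]
68 5 x 22.9 23.9 y [-15.1  14.8  15. ] bgr [ 95. 111. 117.]
74 29 x 9.8 28.7 y [-15.1   7.5  15. ] bgr [ 83.  96. 107.]
80 38 x 26.6 32.4 y [-15.   14.8  15. ] bgr [74.  86.  87.5]
98 20 x -14.0 20.3 y [-6.5 -2.4  4.3] bgr [ 88.  112.  134.5]
104 3974 x -20.0 20.0 y [-5.7 -0.5  4.7] bgr [ 78. 125. 198.]
```

Run:
```python
from h import *
a=np.radians(15.0);h=np.array([np.cos(a),np.sin(a),0]);n=.5*h+np.array([0,0,.866]);X=-.866*h+np.array([0,0,.5]);Y=np.cross(n,X)
S=np.array([.6066,-.0921,.11])
def fr(w): w=w-S; return np.stack([w@X,w@Y,w@n],-1)*1e3
for f in("w.npz","w3.npz","top0.npz","side0.npz"):
    z=np.load(f);q=fr(cloud(z["d"],z["K"],z["T"]))
    k=(np.abs(q[...,2])<6)&(np.abs(q[...,0])<80)&(np.abs(q[...,1])<70)
    s=q[k]; 
    mid=s[np.abs(s[:,0])<40]; ys=[]
    for x0 in range(-40,40,8):
        b=mid[(mid[:,0]>=x0)&(mid[:,0]<x0+8)]
        if len(b): ys.append((b[:,1].min(),b[:,1].max()))
    c=s[np.abs(s[:,1]-35)<12]
    print(f,"y edges",np.median(ys,0).round(1),"x range",c[:,0].min().round(1),c[:,0].max().round(1),"z",np.median(mid[:,2]).round(2))
p,d,K,T=snap("wrist");q=fr(cloud(d,K,T));col=p.astype(int)
k=(np.abs(q[...,0])<35)&(np.abs(q[...,1])<12)&(q[...,2]>95)&(q[...,2]<125)&(col[...,2]>col[...,0]*1.5)
s=q[k];print("handle top",len(s),np.percentile(s,[2,50,98],axis=0).round(1))
A=np.c_[s[:,:2],np.ones(len(s))];t=s[:,2]>np.percentile(s[:,2],20);print("top plane slope",np.linalg.lstsq(A[t],s[t,2],rcond=None)[0])
```

```text
w.npz y edges [-60.2  59.6] x range -66.1 78.3 z 1.67
w3.npz y edges [-60.4  59.5] x range -65.4 74.6 z 1.5
top0.npz y edges [-58.8  60.3] x range -65.4 72.9 z -0.81
side0.npz y edges [-61.1  57. ] x range -63.3 70.8 z -0.57
handle top 4355 [[-18.4  -6.6 104.6]
 [ -2.1  -0.5 106.8]
 [ 22.1   6.1 124.7]]
top plane slope [2.98410643e-01 3.86006744e-02 1.09533912e+02]
```

```bash
python3 -m pendant '[{"claw":0,"dz":0,"dx":0,"dy":0,"twist":0},{"claw":0,"dz":0.5,"dx":-1.2,"dy":0.7,"twist":0},{"claw":0,"dz":-2,"dx":-2.6,"dy":0.3,"twist":0},{"claw":0,"dz":-4,"dx":-3.6,"dy":0,"twist":0},{"claw":0,"dz":-6,"dx":-4.8,"dy":-0.3,"twist":0},{"claw":0,"dz":-6,"dx":-4.8,"dy":-0.3,"twist":0}]' 15
cat > m.py <<'E'
from h import *
a=np.radians(15.0);h=np.array([np.cos(a),np.sin(a),0]);n=.5*h+np.array([0,0,.866]);X=-.866*h+np.array([0,0,.5]);Y=np.cross(n,X)
S=np.array([.6066,-.0921,.11])
def fr(w): w=w-S; return np.stack([w@X,w@Y,w@n],-1)*1e3
p,d,K,T=snap("wrist");q=fr(cloud(d,K,T));col=p.astype(int)
k=(np.abs(q[...,0])<35)&(np.abs(q[...,1])<12)&(q[...,2]>30)&(q[...,2]<112)&(col[...,2]>col[...,0]*1.5)
s=q[k];print("handle top",len(s),np.percentile(s,[2,50,98],axis=0).round(1).tolist())
t=r.get_state();print("G",fr(t["tool_pos"]+[0,0,.019]).round(1),t["contact_force"],t["moment"],t["opening"],t["clock"])
p,d,K,T=snap("side");q=fr(cloud(d,K,T));col=p.astype(int)
for z0 in range(4,60,8):
    k=(np.abs(q[...,0])<32)&(np.abs(q[...,1])<8)&(q[...,2]>z0)&(q[...,2]<z0+8)&(col.max(-1)>60)
    if k.sum()>4: s=q[k];print(z0,k.sum(),"x",s[:,0].min().round(1),s[:,0].max().round(1),"y",np.median(s[:,1]).round(1))
E
python3 m.py
```

```text
clock: 10.55
tool_pos: [0.6295, -0.0856, 0.1328]
eef_rot: [0.991, 0.131, 0.004, 0.0]
contact_force: [2.1, 2.0, 13.9]
opening: 0.152
finger_force: 13.8
handle top 4469 [[-18.5, -8.1, 73.8], [-2.9, -2.1, 106.1], [19.1, 7.1, 107.7]]
G [ 0.4 -0.3 47.9] [ 2.81154555  0.60137777 14.44051968] [ 2.95331250e-01 -5.96749678e-01 -7.50813220e-05] 0.15048316277900073 10.6
4 22 x -16.0 12.6 y -0.4
12 23 x -14.2 13.9 y -1.1
20 17 x -16.3 15.7 y -0.9
28 12 x 1.3 15.6 y -0.7
36 9 x 4.1 15.2 y -0.6
44 9 x 7.9 24.2 y -2.5
52 12 x 17.2 25.9 y -1.9
```

```bash
python3 -m pendant '[{"claw":0,"dz":4.3,"dx":2.4,"dy":0.6,"twist":0},{"claw":0,"dz":6,"dx":-0.5,"dy":-0.2,"twist":0},{"claw":0,"dz":6,"dx":-0.5,"dy":-0.2,"twist":0},{"claw":0,"dz":6,"dx":-0.5,"dy":-0.2,"twist":0}]' 15
python3 m.py
```

```text
clock: 11.05
tool_pos: [0.6243, -0.0871, 0.1352]
eef_rot: [0.991, 0.13, -0.001, -0.0]
contact_force: [-0.2, -0.6, -0.5]
opening: 0.151
finger_force: 14.9
handle top 4450 [[-13.0, -7.9, 70.7], [2.5, -1.9, 105.4], [24.5, 6.1, 107.1]]
G [ 5.9 -0.3 47.8] [ 0.2781317   0.40057386 -0.55025407] [-0.00643096  0.04309274  0.02966863] 0.14852925701459446 11.1
4 22 x -9.1 19.7 y -0.7
12 22 x -8.8 20.8 y -1.1
20 16 x -10.0 20.4 y -1.2
28 11 x 6.3 20.8 y -2.0
36 11 x 11.4 21.0 y -1.2
44 6 x 15.4 29.8 y -1.4
52 11 x 22.6 32.0 y -1.7
```

```bash
python3 -m pendant '[{"claw":0,"dz":-2.6,"dx":-1.4,"dy":-0.4,"twist":0},{"claw":0,"dz":-3.6,"dx":0.2,"dy":0,"twist":0},{"claw":0,"dz":-4.1,"dx":1,"dy":0.3,"twist":0},{"claw":0,"dz":-4.6,"dx":1.9,"dy":0.5,"twist":0},{"claw":0,"dz":-6.3,"dx":0.9,"dy":0.2,"twist":0},{"claw":0,"dz":-8,"dx":0,"dy":0,"twist":0},{"claw":0,"dz":-8,"dx":0,"dy":0,"twist":0}]' 15
python3 m.py
```

```text
clock: 11.85
tool_pos: [0.6253, -0.0868, 0.1279]
eef_rot: [0.991, 0.131, -0.0, 0.0]
contact_force: [0.5, -0.3, -1.6]
opening: 0.152
finger_force: 15.0
handle top 4448 [[-19.0, -8.0, 67.4], [-3.3, -2.0, 99.5], [18.6, 6.1, 101.2]]
G [ 1.5 -0.2 41.8] [-1.21473161  0.9409123  -0.41293087] [-0.03697571  0.11567814 -0.03319068] 0.15042415961169528 11.9
4 21 x -12.9 17.2 y -0.1
12 20 x -12.3 17.7 y -1.1
20 14 x -0.6 16.5 y -0.7
28 9 x 6.7 16.2 y -1.6
36 7 x 8.5 16.4 y -0.9
44 11 x -22.1 25.9 y -2.5
52 8 x 19.1 23.6 y 1.8
```

```bash
python3 -m pendant '[{"claw":0,"dz":-4,"dx":-2.2,"dy":-0.6,"twist":0},{"claw":0,"dz":-8,"dx":-4.4,"dy":-1.2,"twist":0},{"claw":0,"dz":-12,"dx":-6.7,"dy":-1.8,"twist":0},{"claw":0,"dz":-15,"dx":-8.4,"dy":-2.2,"twist":0},{"claw":0,"dz":-15,"dx":-8.4,"dy":-2.2,"twist":0}]' 15
python3 m.py
```

```text
clock: 12.45
tool_pos: [0.6167, -0.089, 0.1125]
eef_rot: [0.991, 0.13, -0.001, -0.0]
contact_force: [-0.8, 0.0, -1.1]
opening: 0.152
finger_force: 14.8
handle top 5494 [[-18.7, -10.3, 51.5], [0.3, -1.8, 82.0], [23.1, 11.1, 104.8]]
G [ 1.4 -0.4 24.3] [-1.1783517  -0.81460929 -0.35825011] [-0.01539434  0.08108809 -0.01693795] 0.15281907628313737 12.5
4 11 x 2.4 18.5 y -1.0
12 9 x 7.6 15.5 y -2.7
20 6 x 10.2 15.4 y 1.0
28 11 x 19.8 27.5 y -1.6
36 7 x 19.9 22.6 y 0.9
```

```bash
python3 -m pendant '[{"claw":0.4,"dz":0,"dx":0,"dy":0,"twist":0},{"claw":0.4,"dz":0,"dx":0,"dy":0,"twist":0},{"claw":0.4,"dz":0,"dx":0,"dy":0,"twist":0},{"claw":0.4,"dz":0,"dx":0,"dy":0,"twist":0}]' 15
python3 m.py
```

```text
clock: 12.95
tool_pos: [0.6176, -0.0888, 0.1134]
eef_rot: [0.991, 0.131, 0.0, 0.0]
contact_force: [-0.1, -0.1, 0.7]
opening: 0.402
finger_force: 0.0
handle top 3584 [[-20.1, -10.2, 51.5], [1.7, -0.9, 53.4], [22.9, 10.3, 106.6]]
G [ 1.3 -0.3 25. ] [ 0.08348623  0.63179825 -1.08236519] [-0.04443912 -0.03562554 -0.02291529] 0.40078492034205154 13.0
4 21 x -3.2 27.0 y -5.0
12 14 x 8.5 20.5 y -5.9
20 15 x 6.0 20.8 y -5.2
28 12 x 12.2 21.9 y -4.9
36 5 x 13.6 23.5 y -5.9
```

```bash
python3 -m pendant '[{"claw":0.4,"dz":20,"dx":0,"dy":0,"twist":0},{"claw":0.4,"dz":60,"dx":0,"dy":0,"twist":0},{"claw":0.4,"dz":100,"dx":0,"dy":0,"twist":0},{"claw":0.4,"dz":140,"dx":0,"dy":0,"twist":0},{"claw":0.4,"dz":170,"dx":0,"dy":0,"twist":0},{"claw":0,"dz":170,"dx":-40,"dy":-45,"twist":0},{"claw":0,"dz":170,"dx":-80,"dy":-90,"twist":0},{"claw":0,"dz":170,"dx":-118,"dy":-140,"twist":0}]' 15
python3 -m pendant '[{"claw":0,"dz":0,"dx":0,"dy":0,"twist":0},{"claw":0,"dz":0,"dx":0,"dy":0,"twist":0},{"claw":0,"dz":0,"dx":0,"dy":0,"twist":0}]' 15
cat > v.py <<'E'
from h import *
import sys
a=np.radians(15.0);h=np.array([np.cos(a),np.sin(a),0]);n=.5*h+np.array([0,0,.866]);X=-.866*h+np.array([0,0,.5]);Y=np.cross(n,X)
S=np.array([.6066,-.0921,.11])
for c in("wrist","top"):
    p,d,K,T=snap(c,"v_%s_%s.png"%(c,sys.argv[1]));w=cloud(d,K,T);q=w-S;q=np.stack([q@X,q@Y,q@n],-1)*1e3
    k=(np.abs(q[...,0])<35)&(np.abs(q[...,1])<14)&(q[...,2]>44)&(q[...,2]<65);dk=(np.abs(q[...,0])<50)&(np.abs(q[...,1])<50)&(np.abs(q[...,1])>25)&(np.abs(q[...,2])<8)
    if k.sum()>5: print(c,"handle",k.sum(),np.percentile(q[k],[2,50,98],axis=0).round(1).tolist(),"deck z",np.median(q[dk][:,2]).round(2))
    P=w[(w[...,2]>.178)&(w[...,2]<.197)&(np.hypot(w[...,0]-.543,w[...,1]+.14)<.095)&(np.hypot(w[...,0]-.543,w[...,1]+.14)>.065)];print(c,"knob",len(P),cv2.minEnclosingCircle(P[:,:2].astype(np.float32)) if len(P)>3 else 0)
s=r.get_state();print(s["tool_pos"],s["opening"],s["clock"])
E
python3 v.py a
```

```text
clock: 13.85
tool_pos: [0.5186, -0.2037, 0.2836]
eef_rot: [0.991, 0.131, 0.0, 0.0]
contact_force: [0.8, -0.8, 0.4]
opening: 0.153
finger_force: 0.0
clock: 14.15
tool_pos: [0.5209, -0.2014, 0.2834]
eef_rot: [0.991, 0.132, 0.001, -0.0]
contact_force: [-0.4, 0.3, 0.4]
opening: 0.006
finger_force: 0.0
wrist handle 787 [[-15.3, -6.7, 44.6], [4.4, 0.4, 52.9], [18.5, 5.3, 54.5]] deck z 1.57
wrist knob 429 ((0.5356774926185608, -0.21958360075950623), 0.009102256037294865)
top handle 64 [[-19.0, -6.3, 44.3], [1.2, -0.5, 50.8], [19.1, 5.9, 53.1]] deck z -0.74
top knob 0 0
[ 0.5210677  -0.20101727  0.28318811] 0.006789876989363484 14.25
```

View pics/v_wrist_a.png

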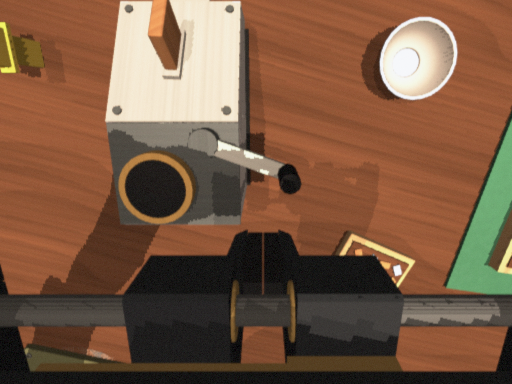

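```bash
python3 -m pendant '[{"claw":0,"dz":0,"dx":-24,"dy":-27,"twist":0},{"claw":0,"dz":-30,"dx":-24,"dy":-27,"twist":0},{"claw":0,"dz":-75,"dx":-24,"dy":-27,"twist":0},{"claw":0,"dz":-105,"dx":-24,"dy":-27,"twist":0},{"claw":0,"dz":-117,"dx":-24,"dy":-27,"twist":0},{"claw":0,"dz":-117,"dx":-24,"dy":-27,"twist":0},{"claw":0,"dz":-117,"dx":-24,"dy":-27,"twist":0}]'
```

```text
clock: 14.95
tool_pos: [0.4972, -0.2295, 0.1672]
eef_rot: [0.991, 0.131, 0.001, 0.0]
contact_force: [0.3, 0.5, 0.4]
opening: 0.006
finger_force: 0.0
```

```bash
python3 -m pendant '[{"claw":0,"dz":0,"dx":11,"dy":3,"twist":0},{"claw":0,"dz":0,"dx":21,"dy":5,"twist":0},{"claw":0,"dz":0,"dx":32,"dy":5,"twist":0},{"claw":0,"dz":0,"dx":42,"dy":6,"twist":0},{"claw":0,"dz":0,"dx":52,"dy":9,"twist":0},{"claw":0,"dz":0,"dx":62,"dy":12,"twist":0},{"claw":0,"dz":0,"dx":71,"dy":17,"twist":0},{"claw":0,"dz":0,"dx":80,"dy":23,"twist":0}]'
python3 -m pendant '[{"claw":0,"dz":0,"dx":7,"dy":7,"twist":0},{"claw":0,"dz":0,"dx":14,"dy":15,"twist":0},{"claw":0,"dz":0,"dx":18,"dy":21,"twist":0},{"claw":0,"dz":0,"dx":18,"dy":21,"twist":0},{"claw":0,"dz":0,"dx":18,"dy":21,"twist":0}]'
python3 v.py b
```

```text
clock: 15.75
tool_pos: [0.5764, -0.2067, 0.166]
eef_rot: [0.991, 0.13, -0.0, 0.0]
contact_force: [-2.4, -2.6, -0.0]
opening: 0.005
finger_force: 1.4
clock: 16.25
tool_pos: [0.5901, -0.1889, 0.1656]
eef_rot: [0.992, 0.129, -0.004, 0.002]
contact_force: [-8.4, -8.2, 3.1]
opening: 0.006
finger_force: 5.0
wrist handle 2540 [[-19.6, -6.5, 44.6], [0.7, 1.5, 52.7], [18.4, 5.5, 54.3]] deck z 1.36
wrist knob 2392 ((0.6009795665740967, -0.18620435893535614), 0.016521386802196503)
top handle 65 [[-20.5, -6.0, 45.0], [1.5, -0.4, 50.3], [19.1, 6.2, 53.2]] deck z -0.9
top knob 0 0
[ 0.59012357 -0.18889934  0.16559407] 0.0017853330758933529 16.35
```

```bash
python3 -m pendant '[{"claw":0,"dz":0,"dx":-10,"dy":-13,"twist":0},{"claw":0,"dz":0,"dx":-27,"dy":-27,"twist":0},{"claw":0,"dz":0,"dx":-46,"dy":-36,"twist":0},{"claw":0,"dz":0,"dx":-66,"dy":-41,"twist":0},{"claw":0,"dz":0,"dx":-90,"dy":-43,"twist":0},{"claw":0,"dz":0,"dx":-105,"dy":-44,"twist":0},{"claw":0,"dz":30,"dx":-105,"dy":-44,"twist":0},{"claw":0,"dz":80,"dx":-105,"dy":-44,"twist":0}]'
python3 -m pendant '[{"claw":0,"dz":40,"dx":0,"dy":0,"twist":0},{"claw":0,"dz":40,"dx":0,"dy":0,"twist":0},{"claw":0,"dz":40,"dx":0,"dy":0,"twist":0}]'
python3 v.py c
python3 - <<'E'
from h import *
p,d,K,T=snap("top");w=cloud(d,K,T)
P=w[(w[...,2]>.118)&(w[...,2]<.135)&(w[...,0]>.4)&(w[...,0]<.6)&(w[...,1]>.13)&(w[...,1]<.27)];print("narrow",len(P),P.mean(0),cv2.minAreaRect(P[:,:2].astype(np.float32)))
E
```

```text
clock: 17.15
tool_pos: [0.4879, -0.228, 0.245]
eef_rot: [0.991, 0.131, -0.002, -0.002]
contact_force: [0.5, -0.5, 0.0]
opening: 0.005
finger_force: 0.0
clock: 17.45
tool_pos: [0.4903, -0.229, 0.2872]
eef_rot: [0.991, 0.131, 0.002, 0.0]
contact_force: [-0.6, 0.0, 0.1]
opening: 0.004
finger_force: 0.0
wrist knob 417 ((0.5354464054107666, -0.2196638584136963), 0.009001437574625015)
top handle 66 [[-19.2, -6.3, 44.4], [2.0, -0.6, 50.2], [19.9, 5.9, 53.8]] deck z -0.72
top knob 16 ((0.5385227203369141, -0.21783481538295746), 0.006707359105348587)
[ 0.48866654 -0.22905881  0.28519294] 0.003420993422088207 17.55
narrow 33 [0.48794747 0.22327085 0.12528669] ((0.48807230591773987, 0.22376132011413574), (0.010944616049528122, 0.01560637541115284), 83.10145568847656)
```

```bash
python3 -c "
from plant import r
print(r.finish_job())"
```

```text
the job is handed in; nothing more can be done
None
```

The job is handed in, with no verdict returned: by camera measurement the broad gauge is home on the deck, the lever was pushed until the force rose to 12 N (taken as its stop) and sprang back, and the narrow gauge has not moved; I did not re-measure the canister, bowl or chocolate box.

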